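# Switch the boot dryer on with its pull-turn-push knob

## Robot

A 7-joint arm with a two-finger parallel gripper is mounted at the origin on the work surface. World frame = base frame: x ahead of the robot, y to its left, z up, the work surface at z = 0. Lengths are in m, angles in degrees, forces in N, time in s.
With the tool pointing down it reaches from about 0.35 to 0.9 m from the base axis. Payload 8.1 kg.
Tool frame: the origin (TCP) lies at the very end of the fingers, on their centre line; the grasp point (between the pads) lies 19 mm behind it; z points along the fingers, x is the direction in which the jaws open and shut, and the axes are right-handed (so a half turn about z gives the same grasp; the last joint's range is limited). The gripper opens to 92 mm and grips with 3 to 60 N. Pads are 19 mm wide; open, the fingers measure 130 mm over their backs; the gripper's body (75 mm by 190 mm) begins 47 mm behind the grasp point.
Start: joints at [-75.837, 24.895, 1.432, 90.138, -0.665, 64.973, -4.303], TCP at [0.214, 0.587, 0.197] pointing down, gripper open.
Joint ranges: [-149.89, 149.89], [-25.12, 119.58], [-72.63, 75.52], [4.76, 147.25], [-75.54, 255.54], [6.69, 114.76], [-157.13, 157.13]. Speed limits (degrees/s): [127.2, 127.2, 172.46, 172.46, 180, 180, 180].

## Interface

Orientations are given as [roll, pitch, yaw] about the fixed x, y, z axes, in that order (R = Rz(yaw) Ry(pitch) Rx(roll)).
In Python, from bench import get_obs, imaging, workorder gives the robot as it stands.
- The arm moves only by the tool carry_out, never from a script. Its argument "motion" is a list of rows, each a list of 4 numbers: the shift along the world's x, y, z in m, then the turn about the world's z in rad. A call has 1 to 8 rows; each row is the pose to reach, as a shift and turn from the pose commanded when the call began; what a row does not reach only later rows make up. A row lasts 1/12 s, in which the tool goes at most 41.7 mm and 7.16 degrees, less where a joint would pass 70% of its speed; a pose out of reach is approached as far as the arm can. A call with a gripper value outside its range is refused whole. "jaw" is the closure, from 0 (fully open) to 1 (shut), set as the call begins (left out, the last holds). The fingers move at their own pace and stop on an object; "squeeze" is the grip in N (left out, the last holds). Time passes only in rows, so rows that repeat a pose let the fingers close. It gives the time, the measured TCP pose, the force and the opening at its end, in the units of the state.
- get_obs(): the state, without advancing time (a new reading comes with each control period).
- imaging.camera(name): name is "scene" or "side" or "wrist"; returns (picture, depth): 384x512x3 uint8, red, green, blue; 384x512 float32, m along the optical axis (not along the pixel's ray), 0 where there is no reading.
- imaging.camera_params(name): a dict with "fx", "fy", "cx", "cy" (pixels), "xyz" and "rotation" of the camera in the world. Camera axes: x right, y down, z forward; pixel columns grow to the right and rows downward; lengths in m; the calibration is good to about 2 mm. A picture is of the moment at which its call begins: read the wrist's pose just before it. camera_params takes no time and is no camera call; for the wrist camera it gives the pose at the moment of the call.
- workorder.close_job(): hands the job in, once; it reports no verdict.
The state is a dict: "time_s": time; "joints": joint angles; "dq": joint speeds; "effort": joint torques, N m; "position": TCP position; "eef_rot": TCP orientation; "ft_force": force on the tool from outside, world axes, zero at the start; "ft_torque": the same for the moment, N m; "width": opening from 0.0 (shut) to 1.0 (fully open).
Only numpy, scipy, OpenCV 4.12 (cv2) and the standard library are available. Lean on these libraries where they do the work, as an engineer would, in place of code of your own. Each camera call takes 0.05 s, during which the arm holds its last target.

## Task

Switch the boot dryer on: pull its selector knob straight up out of the off notch, turn it clockwise (seen from above) until its pointer is over the long raised arc, find by feel the place along that arc where the knob will go down, and push it fully home there. The notch works are plastic, so do not force the knob, neither turning it while it is down nor pressing it where it will not go, and do not lean on the dryer; let go of it at the end and leave everything else on the bench where it lies.

Things in the scene. Friction and masses are not known exactly. Their poses are not given: they have to be found in the camera images.
- dryer: Boot dryer fixed to the bench: flat grey plastic housing 240 mm (its x) by 300 mm (its y), deck (top face) 75 mm above the bench, dark vent slots on its front (-x) face. Two open black nozzles, 80 mm across and 50 mm high, stand on the deck at x +60, y +-85 mm. Origin: centre of the underside; z up. The knob's vertical axis is at x -45, y 0 mm.
- knob_seat: The knob's fixed seat: origin on the knob's axis at deck height (75 mm above the bench), axes as the dryer's. It carries the knob, whose hidden tooth (40 mm off the axis) works in notches inside the dryer. The works break at more than 30 N between tooth and dryer.
- knob_grip (a point): Where to grip the knob: on its axis, 12.5 mm below the wing's top. Black knob: disc 68 mm across, its top 10.5 mm above the deck when home, and on it an upright wing 46 long, 13 thick, 26.5 mm tall (top 37 mm above the deck when home). Site axes: x along the wing, pointer end (low nose, pale line) toward -x; 13 mm along y; z up. At OFF they agree with the dryer's.
- off_mark (a point): Small round metal stud on the deck, 8 mm wide, 50 mm from the knob's axis toward the dryer's -x: the OFF mark.
- run_mark (a point): Middle of the long raised metal arc (7 mm wide) on the deck, 50 mm from the knob's axis, the RUN mark: it reaches from 43 to 80 degrees (0.755 to 1.395 rad) clockwise of the stud seen from above, which is toward the dryer's +y.
- knob_slide (a joint): How far the knob is pulled up, m: 0 home, 0.014 upper stop. About 2 N friction, no spring: stays where left. From 0.009 up the tooth is clear and the knob turns; lower it is locked. Lowered off a notch, it lands at 0.009 on a firm, slightly springy surface; over a notch it goes on down to 0 onto a like floor.
- knob (a joint): Turn of the knob, rad, clockwise seen from above: about 0 at OFF, stop at 1.6; friction 0.03 N m. The only other notch lies somewhere from 0.755 to 1.395 (along the arc), elsewhere each time, and cannot be seen; in it the tooth has about 0.04 rad of play to either side.
- flashlight: Yellow plastic flashlight lying in front of the dryer, 150 mm long, 52 mm thick; origin under its middle. Leave alone.
- canister: Green screw-top aluminium canister, 78 mm across, 113 mm high, standing to the left of the dryer; origin under its centre. Leave alone.
- scraper: Wooden boot scraper paddle lying to the right of the dryer, 275 mm long, 85 mm wide, 12 mm thick; origin on its underside. Leave alone.
- keyring: Steel ring with three keys, about 75 by 50 mm, 5 mm high, lying on the dryer's deck to the right of the knob; origin under the centre of the ring. Leave alone.
- tackle_box: Closed, latched tackle box, 136 by 226 by 117 mm, at the right; origin under its centre. Leave alone.
- boot_brush: Wooden boot brush, 170 by 55 by 44 mm, at the left; origin under its centre. Leave alone.
- mug: White mug, 84 mm across, 90 mm high, at the far left; origin under its centre. Leave alone.

How it is judged:
By the outcome, as a careful person would: the job done as asked, in the order asked, and still so for the second after the job is handed in, with the robot touching nothing.
It also fails if it takes over 61 s, if anything falls off the work surface, if the arm or the gripper's body presses on something with over 40 N, if the wrist force passes 120 N, or if a joint passes its speed limit or range.

## Working session

There is one attempt and no reset: what is moved stays moved. The work goes in short steps, Python scripts to look and compute and a tool call to move; the robot and the scene stay as the last step left them, time stands still between calls to the robot, and variables do not carry over. Pictures are saved under pics/ and viewed, and the job is handed in when it is done.

Besides the shell and the picture viewer there is one more tool, called after "Request:" as name(argument=value, ...), one argument or row to a line, values as JSON. carry_out: Moves the arm, as the interface text tells. Its arguments: {"type":"object","properties":{"motion":{"type":"array","items":{"type":"array","items":{"type":"number"}}},"jaw":{"type":"number"},"squeeze":{"type":"number"}},"required":["motion"]}

```bash
ls; mkdir -p pics
python3 - <<'E'
from bench import get_obs, imaging
import cv2,numpy as np
o=get_obs();print(o)
for n in ("scene","side"):
    p,d=imaging.camera(n);cv2.imwrite(f"pics/{n}0.png",p[:,:,::-1]);np.savez(f"{n}0.npz",p=p,d=d,**{k:np.array(v) for k,v in imaging.camera_params(n).items()})
    print(imaging.camera_params(n))
E
```

```text
pics
{'time_s': 0.0, 'joints': array([-75.83835348,  24.93734894,   1.42747997,  90.18781951,
        -0.66488112,  64.97220299,  -4.304983  ]), 'dq': array([-0.01979345, -0.04512744,  0.06975503, -0.01154668, -0.07048924,
        0.00627765,  0.00822263]), 'effort': array([-1.53021683e-04, -6.67851806e+01,  9.85024497e-01, -3.14458108e+01,
       -6.04467024e-02,  4.28903732e-02,  1.60322002e-04]), 'position': array([0.21401104, 0.58664057, 0.19644324]), 'eef_rot': array([1.79993509e+02, 8.88546100e-02, 6.99566929e+01]), 'ft_force': array([-0.2574604 ,  0.17349056,  0.28036224]), 'ft_torque': array([-0.01715229,  0.00044762, -0.04716371]), 'width': 0.9999035945716191}
{'fx': 361.3419091447554, 'fy': 361.3419091447554, 'cx': 252.89842080118848, 'cy': 198.43551423290523, 'xyz': array([1.20578453, 0.37963735, 0.90698862]), 'rotation': array([-137.61224356,   -0.65293119,  124.57752524])}
{'fx': 495.76846344825776, 'fy': 495.76846344825776, 'cx': 255.71605793312096, 'cy': 188.5158110969428, 'xyz': array([-0.32344086,  1.40309762,  1.15666629]), 'rotation': array([-122.94565316,   -0.65032959, -148.092238  ])}
```

View pics/scene0.png

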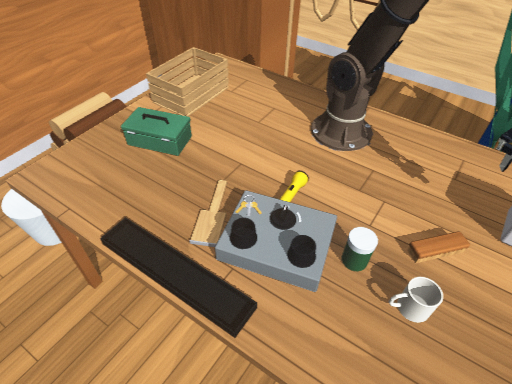

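View pics/side0.png

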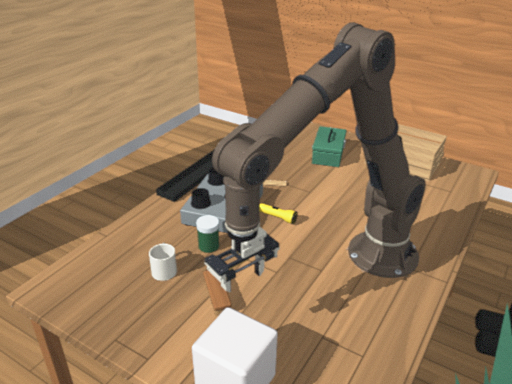

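The scene view shows the dryer at about (277,240), its knob at (285,217), the nozzles at (243,233) and (302,250), and the keys at (248,205). I'll get the 3D positions next.

```bash
cat > h.py <<'E'
import numpy as np,cv2
from scipy.spatial.transform import Rotation as R
def cloud(d,c):
    v,u=np.mgrid[0:d.shape[0],0:d.shape[1]]
    P=np.stack([(u-c['cx'])/c['fx']*d,(v-c['cy'])/c['fy']*d,d],-1)
    M=R.from_euler('xyz',c['rotation'],degrees=True).as_matrix()
    return P@M.T+np.array(c['xyz'])
E
python3 - <<'E'
from h import *
f=np.load('scene0.npz');p=f['p'].astype(int);d=f['d'];P=cloud(d,f)
print(P[217,285],P[233,243],P[250,302],P[205,248])
z=P[...,2]
roi=np.zeros(z.shape,bool);roi[180:290,205:345]=1
m=roi&(abs(z-.075)<.008)&(np.ptp(p,axis=2)<40)&(p.sum(2)>200)
print(m.sum(),np.median(z[m]))
q=P[m][:,:2].astype(np.float32)
print(cv2.minAreaRect(q)); 
k=roi&(p.sum(2)<120)&(z>.08)
n,l,s,ce=cv2.connectedComponentsWithStats(k.astype(np.uint8))
for i in range(1,n):
    if s[i,4]>40: print(ce[i],s[i],P[l==i].mean(0),P[l==i].max(0),P[l==i].min(0))
im=cv2.resize(f['p'][180:290,205:345,::-1],None,fx=5,fy=5,interpolation=cv2.INTER_CUBIC);cv2.imwrite('pics/z0.png',im)
E
```

```text
[0.58957722 0.08106497 0.08552949] [0.70262161 0.00990954 0.07619639] [0.65899666 0.17804872 0.07984866] [ 0.60946248 -0.03808266  0.07951716]
4971 0.07460787652345247
((0.6365546584129333, 0.08467304706573486), (0.2415071725845337, 0.3002731204032898), 14.468825340270996)
[279.26530612 215.42857143] [275 209  10  14  49] [0.59772277 0.06582184 0.09044931] [0.61615533 0.0842641  0.10906136] [0.57100004 0.04460127 0.08194969]
[242.60814249 233.00508906] [230 219  27  29 393] [0.72411288 0.02445361 0.11124434] [1.20578453 0.37963735 0.90698862] [ 0.68094925 -0.0152433   0.08009279]
[304.21857923 241.75956284] [291 236  24  15 183] [0.65455646 0.17789732 0.11317269] [1.20578453 0.37963735 0.90698862] [0.63818563 0.15084157 0.08006625]
[299.10486891 257.10486891] [288 246  27  20 267] [0.69953015 0.18888615 0.1050403 ] [1.20578453 0.37963735 0.90698862] [0.66379605 0.15040287 0.08032989]
```

View pics/z0.png

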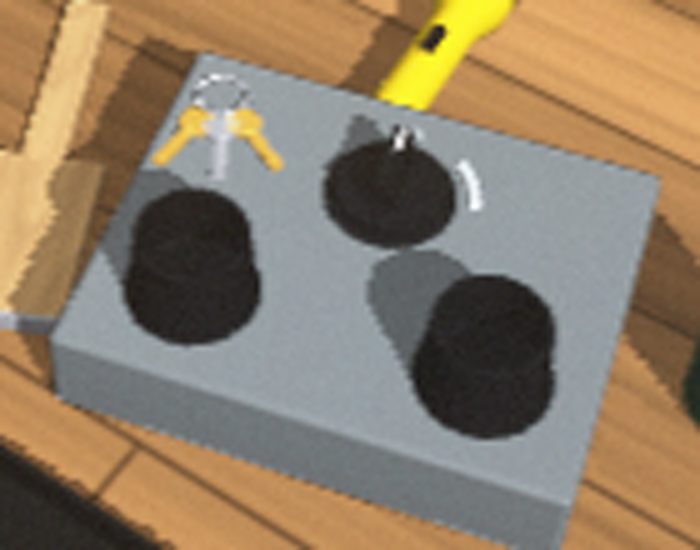

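Dryer yaw is about 14.5° and the knob axis sits near (0.593, 0.0735). The disc top will limit how low the fingers can go, so I'll keep the TCP at z ≥ 0.087. Moving to a hover to look with the wrist camera.

Request:
carry_out(
  motion=[
    [0.015,-0.02,0.01,0.03],
    [0.035,-0.047,0.02,0.08],
    [0.058,-0.078,0.03,0.14],
    [0.08,-0.108,0.04,0.2],
    [0.102,-0.138,0.05,0.26],
    [0.124,-0.168,0.05,0.32],
    [0.146,-0.198,0.05,0.38],
    [0.17,-0.228,0.05,0.44],
  ],
)

```text
time_s: 0.77
position: [0.3846, 0.3575, 0.2473]
eef_rot: [-180.0, -0.0, 95.4]
ft_force: [0.6, 0.8, 0.3]
width: 1.004
```

Request:
carry_out(
  motion=[
    [0.022,-0.03,0,0.04],
    [0.046,-0.062,0,0.08],
    [0.07,-0.094,0,0.12],
    [0.094,-0.126,0,0.16],
    [0.118,-0.158,0,0.16],
    [0.142,-0.19,0,0.16],
    [0.158,-0.211,0,0.16],
    [0.17,-0.228,0,0.16],
  ],
)

```text
time_s: 1.43
position: [0.5555, 0.1277, 0.2469]
eef_rot: [-180.0, 0.1, 104.1]
ft_force: [0.1, 0.0, -0.1]
width: 1.0
```

Run:
```python
from bench import get_obs, imaging
import cv2,numpy as np
o=get_obs();print({k:o[k] for k in('time_s','position','eef_rot','ft_force','joints')})
n='wrist';c=imaging.camera_params(n);p,d=imaging.camera(n);cv2.imwrite(f"pics/w1.png",p[:,:,::-1]);np.savez(f"w1.npz",p=p,d=d,**{k:np.array(v) for k,v in c.items()});print(c)
```

```text
{'time_s': 1.4333, 'position': array([0.5555479 , 0.12773053, 0.24692048]), 'eef_rot': array([-1.79979882e+02,  6.20057031e-02,  1.04139256e+02]), 'ft_force': array([ 0.11195887,  0.00153368, -0.0941748 ]), 'joints': array([-26.21156054,  17.54738299,  10.44706776,  94.41629439,
        -3.30576503,  68.36489895,  89.11981376])}
{'fx': 271.76447512006007, 'fy': 271.76447512006007, 'cx': 251.5088713714515, 'cy': 192.9229645161228, 'xyz': array([0.47841813, 0.10895018, 0.43374413]), 'rotation': array([1.62957462e+02, 6.05553204e-02, 1.04165531e+02])}
```

View pics/w1.png

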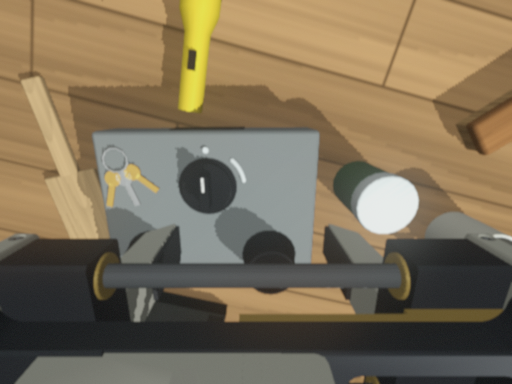

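The wrist view shows the knob disc at about (208,186), the stud at (205,150), the arc at (238,171) and the pale pointer line at (202,185). Fitting these positions.

Run:
```python
from h import *
f=np.load('w1.npz');p=f['p'].astype(int);d=f['d'];P=cloud(d,f);z=P[...,2]
x0,y0,x1,y1=85,115,330,235
roi=np.zeros(z.shape,bool);roi[y0:y1,x0:x1]=1
dark=roi&(p.sum(2)<170)
n,l,s,ce=cv2.connectedComponentsWithStats(dark.astype(np.uint8))
i=l[186,215]; print(s[i],ce[i])
k=l==i
disc=(abs(z-.0855)<.004)&roi
disc[:, :170]=0; disc[:,245:]=0; disc&=dark
q=P[disc];print('disc',len(q),q.mean(0),cv2.minEnclosingCircle(q[:,:2].astype(np.float32)))
top=(z>.10)&roi; top[:, :175]=0;top[:,240:]=0;top[215:]=0
q=P[top];print('wing',len(q),q.mean(0),cv2.minAreaRect(q[:,:2].astype(np.float32)),np.percentile(q[:,2],[50,95]))
M=R.from_euler('xyz',f['rotation'],degrees=True).as_matrix()
def ray(u,v,h):
    r=M@np.array([(u-f['cx'])/f['fx'],(v-f['cy'])/f['fy'],1]);return f['xyz']+r*(h-f['xyz'][2])/r[2]
br=roi&(p.min(2)>170)
n,l,s,ce=cv2.connectedComponentsWithStats(br.astype(np.uint8))
for j in range(1,n):
    if s[j,4]>5: print(s[j],ce[j],ray(*ce[j],.077))
dm=roi&(abs(z-.075)<.005)&(np.ptp(p,axis=2)<40); print('z deck',np.median(z[dm]),cv2.minAreaRect(P[dm][:,:2].astype(np.float32)))
c=np.array([ray(u,v,.0755)[:2] for v,u in np.argwhere(dark&(np.hypot(*(np.mgrid[0:384,0:512]-np.array([186,208])[:,None,None]))<40))])
im=cv2.resize(f['p'][125:225,150:270,::-1],None,fx=6,fy=6,interpolation=cv2.INTER_CUBIC);cv2.imwrite('pics/z1.png',im)
```

```text
[ 180  159   54   53 1620] [203.94691358 185.89567901]
disc 1076 [0.58855831 0.0718273  0.08461269] ((0.5899496674537659, 0.07438740134239197), 0.03389570116996765)
wing 440 [0.58348409 0.07623573 0.12398162] ((0.5439374446868896, 0.08263136446475983), (0.02908088080585003, 0.1381886899471283), 79.99897766113281) [0.11086356 0.11301417]
[202 147   7   7  39] [205.12820513 150.12820513] [0.54257769 0.06209097 0.077     ]
[230 158  16  25 132] [238.66666667 169.62878788] [0.55714706 0.11071193 0.077     ]
[120 171  19  34 169] [127.73964497 186.32544379] [ 0.61677289 -0.03057348  0.077     ]
[201 178   3  15  42] [202.02380952 184.85714286] [0.58991253 0.06724712 0.077     ]
z deck 0.07408884303231436 ((0.5898581743240356, 0.07442476600408554), (0.1486111432313919, 0.2984165549278259), 14.164778709411621)
```

View pics/z1.png

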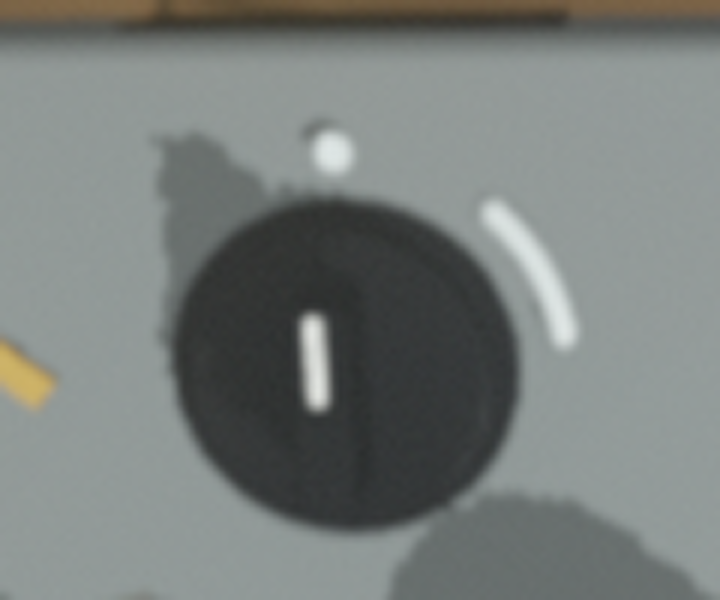

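Stud, arc and disc fits agree: the axis is at about (0.5907, 0.0743), yaw 14.3°. Going above it with the jaws partly closed.

Request:
carry_out(
  motion=[
    [0.005,-0.008,-0.01,0],
    [0.015,-0.022,-0.025,0],
    [0.025,-0.037,-0.045,0],
    [0.032,-0.048,-0.065,0],
    [0.035,-0.053,-0.085,0],
    [0.035,-0.053,-0.1,0],
    [0.035,-0.053,-0.11,0],
    [0.035,-0.053,-0.11,0],
  ],
  jaw=0.6,
  squeeze=8,
)

```text
time_s: 2.15
position: [0.5871, 0.0787, 0.1344]
eef_rot: [-179.7, -0.0, 104.4]
ft_force: [0.1, 0.1, 0.2]
width: 0.468
```

Request:
carry_out(
  motion=[
    [0,0,0,0],
    [0,0,0,0],
    [0,0,0,0],
  ],
)

```text
time_s: 2.4
position: [0.5898, 0.0788, 0.1383]
eef_rot: [179.9, -0.0, 104.4]
ft_force: [-0.5, 0.2, 0.1]
width: 0.402
```

Run:
```python
from bench import get_obs, imaging
import cv2,numpy as np
o=get_obs();print({k:o[k] for k in('time_s','position','eef_rot','ft_force','ft_torque','joints','width')})
for n in ('wrist','scene'):
    c=imaging.camera_params(n);p,d=imaging.camera(n);cv2.imwrite(f"pics/{n}2.png",p[:,:,::-1] if n=='wrist' else cv2.resize(p[160:300,200:350,::-1],None,fx=5,fy=5));np.savez(f"{n}2.npz",p=p,d=d,**{k:np.array(v) for k,v in c.items()})
```

```text
{'time_s': 2.4, 'position': array([0.58984128, 0.07875404, 0.13834473]), 'eef_rot': array([ 1.79891978e+02, -1.01455656e-02,  1.04371906e+02]), 'ft_force': array([-0.52058593,  0.23018975,  0.14306539]), 'ft_torque': array([0.08632179, 0.02475629, 0.03932861]), 'joints': array([-20.291774  ,  25.16837056,  10.60231645,  99.43395092,
        -5.45011997,  55.78866849,  96.75784209]), 'width': 0.4017743004545754}
```

View pics/wrist2.png

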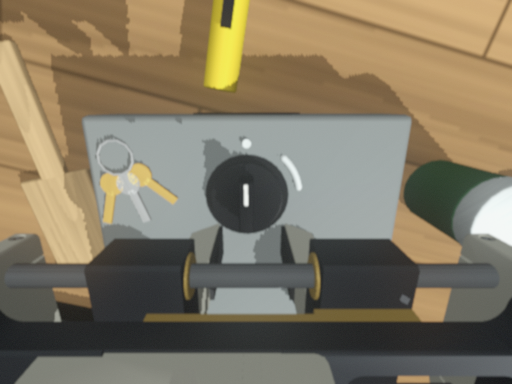

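View pics/scene2.png

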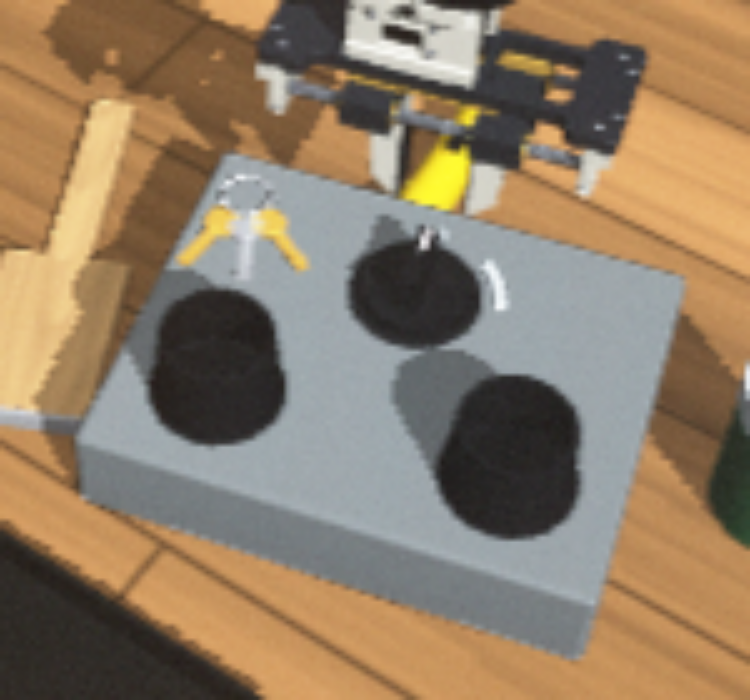

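Run:
```python
from h import *
f=np.load('wrist2.npz');p=f['p'].astype(int);d=f['d'];P=cloud(d,f);z=P[...,2]
M=R.from_euler('xyz',f['rotation'],degrees=True).as_matrix()
def ray(u,v,h):
    r=M@np.array([(u-f['cx'])/f['fx'],(v-f['cy'])/f['fy'],1]);return f['xyz']+r*(h-f['xyz'][2])/r[2]
roi=np.zeros(z.shape,bool);roi[112:235,190:330]=1
br=roi&(p.min(2)>170)
n,l,s,ce=cv2.connectedComponentsWithStats(br.astype(np.uint8))
for j in range(1,n):
    if s[j,4]>20: print(s[j],ce[j],P[l==j].mean(0),ray(*ce[j],.077))
dark=roi&(p.sum(2)<170)&(abs(z-.0855)<.004); 
q=P[dark];print('disc',len(q),cv2.minEnclosingCircle(q[:,:2].astype(np.float32)))
w=roi&(z>.108)&(z<.118);w[:,:215]=0;w[:,280:]=0
q=P[w];print('wing',len(q),q.mean(0),cv2.minAreaRect(q[:,:2].astype(np.float32)),np.median(q[:,2]))
a=np.array([ray(*ce[j],.077)[:2] for j in range(1,n) if s[j,4]>20])
v=a[1]-a[0];print(a)
```

```text
[242 139  10  10  87] [246.34482759 143.54022989] [0.54265589 0.06226018 0.07632616] [0.54256245 0.06224793 0.077     ]
[281 155  22  37 283] [292.82332155 171.74558304] [0.5567757  0.11021033 0.07887296] [0.55707471 0.11057935 0.077     ]
[243 185   6  21  92] [245.70652174 195.19565217] [0.57864331 0.0714559  0.1141848 ] [0.59026671 0.0735776  0.077     ]
disc 1467 ((0.5902520418167114, 0.07422760128974915), 0.034011926501989365)
wing 788 [0.5890155  0.07405957 0.11105459] ((0.5901727676391602, 0.07409127056598663), (0.04615698754787445, 0.012590699829161167), 14.503918647766113) 0.11107077561372378
[[0.54256245 0.06224793]
 [0.55707471 0.11057935]
 [0.59026671 0.0735776 ]]
```

Refined axis: (0.5903, 0.0742), wing yaw 14.4°. Correcting, then descending.

Request:
carry_out(
  motion=[
    [0,-0.002,0,0],
    [0.0005,-0.0046,0,0],
    [0.0005,-0.0046,-0.005,0],
    [0.0005,-0.0046,-0.012,0],
    [0.0005,-0.0046,-0.017,0],
    [0.0005,-0.0046,-0.02,0],
    [0.0005,-0.0046,-0.02,0],
    [0.0005,-0.0046,-0.02,0],
  ],
)

```text
time_s: 3.17
position: [0.5895, 0.0736, 0.1168]
eef_rot: [-180.0, -0.0, 104.3]
ft_force: [0.6, -0.3, -0.6]
width: 0.403
```

Request:
carry_out(
  motion=[
    [0,0,0,0],
    [0,0,0,0],
  ],
)

```text
time_s: 3.33
position: [0.5899, 0.0736, 0.1175]
eef_rot: [180.0, -0.0, 104.3]
ft_force: [-0.1, 0.1, 0.2]
width: 0.402
```

Request:
carry_out(
  motion=[
    [0.0003,0.0006,-0.004,0],
    [0.0004,0.0006,-0.01,0],
    [0.0004,0.0006,-0.016,0],
    [0.0004,0.0006,-0.021,0],
    [0.0004,0.0006,-0.025,0],
    [0.0004,0.0006,-0.027,0],
    [0.0004,0.0006,-0.028,0],
    [0.0004,0.0006,-0.028,0],
  ],
)

```text
time_s: 4.0
position: [0.59, 0.0741, 0.089]
eef_rot: [-180.0, -0.0, 104.3]
ft_force: [-0.1, 0.1, 0.5]
width: 0.398
```

Request:
carry_out(
  motion=[
    [0,0,0,0],
    [0,0,0,0],
  ],
)

```text
time_s: 4.17
position: [0.5903, 0.0742, 0.0895]
eef_rot: [180.0, -0.0, 104.3]
ft_force: [1.0, -0.6, 0.9]
width: 0.397
```

Request:
carry_out(
  motion=[
    [0,0,0,0],
    [0,0,0,0],
    [0,0,0,0],
    [0,0,0,0],
    [0,0,0,0],
    [0,0,0,0],
    [0,0,0,0],
    [0,0,0,0],
  ],
  jaw=1.0,
  squeeze=15,
)

```text
time_s: 4.83
position: [0.5901, 0.0742, 0.0892]
eef_rot: [180.0, -0.0, 104.3]
ft_force: [-1.1, 0.1, -0.1]
width: 0.006
```

```bash
cat > s.py <<'E'
from bench import get_obs
import numpy as np
np.set_printoptions(precision=4,suppress=True)
o=get_obs();print({k:o[k] for k in('time_s','position','eef_rot','ft_force','ft_torque','width')})
E
python3 s.py
```

```text
{'time_s': 4.8333, 'position': array([0.5901, 0.0742, 0.0892]), 'eef_rot': array([179.9989,  -0.0043, 104.3311]), 'ft_force': array([-1.0723,  0.128 , -0.0995]), 'ft_torque': array([ 0.0814,  0.0252, -0.0236]), 'width': 0.006148315485938287}
```

The width reads shut, so nothing is gripped. I need to look.

Run:
```python
from bench import get_obs, imaging
import cv2,numpy as np
for n,(a,b,c_,e) in {'wrist':(60,384,60,440),'scene':(150,290,200,350),'side':(120,300,150,330)}.items():
    p,d=imaging.camera(n);np.savez(f"{n}3.npz",p=p,d=d,**{k:np.array(v) for k,v in imaging.camera_params(n).items()})
    q=p[a:b,c_:e,::-1];f=min(800/q.shape[1],600/q.shape[0]);cv2.imwrite(f"pics/{n}3.png",cv2.resize(q,None,fx=f,fy=f,interpolation=cv2.INTER_CUBIC))
```

```text
(no output)
```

View pics/wrist3.png

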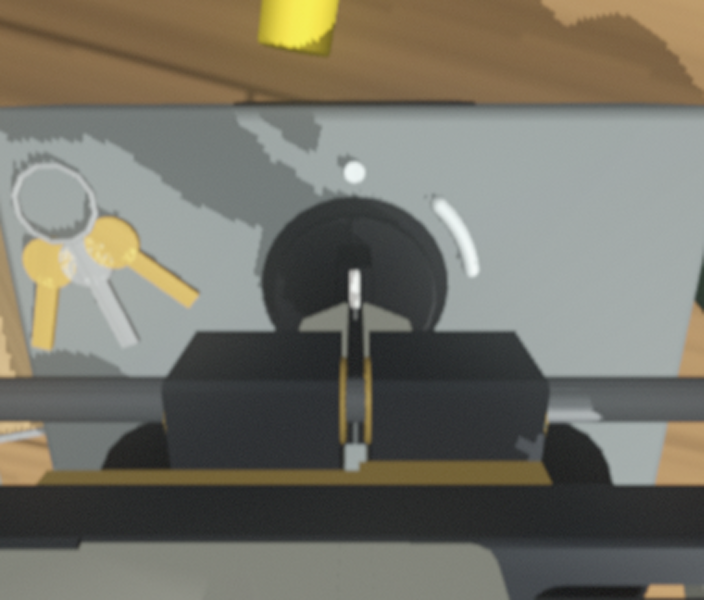

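View pics/scene3.png

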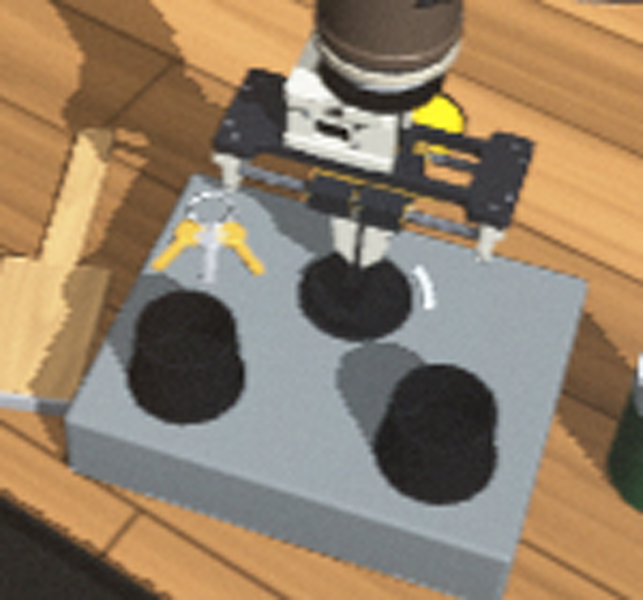

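View pics/side3.png

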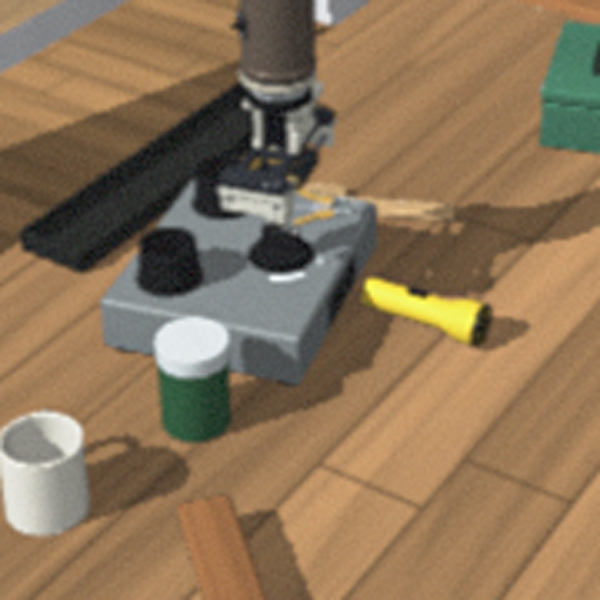

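Run:
```python
from h import *
for n in('wrist','scene','side'):
    f=np.load(n+'3.npz');M=R.from_euler('xyz',f['rotation'],degrees=True).as_matrix()
    for X in([.5901,.0742,.0892],[.5901,.0742,.1082],[.5901,.0742,.112],[.5903,.0742,.0855]):
        c=M.T@(np.array(X)-f['xyz']);print(n,X,c[0]/c[2]*f['fx']+f['cx'],c[1]/c[2]*f['fy']+f['cy'])
    print({'wrist':'scale 1.852 off 60,60','scene':'x4.29 off 200,150','side':'x3.33 off150,120'}[n])
f=np.load('scene3.npz');P=cloud(f['d'],f)
np.set_printoptions(precision=3,suppress=True)
for v in range(196,226,2): print(v,[tuple(P[v,u].round(3)) for u in(279,282,285,288)])
f=np.load('wrist3.npz');P=cloud(f['d'],f)
for v in range(196,250,4): print(v,[tuple(P[v,u].round(3)) for u in(235,246,252,258,270)], f['p'][v,252])
```

```text
wrist [0.5901, 0.0742, 0.0892] 250.9747150119877 221.33125142663798
wrist [0.5901, 0.0742, 0.1082] 250.92358307812762 232.38520240248823
wrist [0.5901, 0.0742, 0.112] 250.9121192846954 234.86350120776788
wrist [0.5903, 0.0742, 0.0855] 250.91819275644738 219.64359136020258
scale 1.852 off 60,60
scene [0.5901, 0.0742, 0.0892] 283.0057006236455 215.2813552837524
scene [0.5901, 0.0742, 0.1082] 283.4828582191898 211.0963309830318
scene [0.5901, 0.0742, 0.112] 283.5798252071016 210.2458589281636
scene [0.5903, 0.0742, 0.0855] 282.8789232083768 216.12630288824118
x4.29 off 200,150
side [0.5901, 0.0742, 0.0892] 233.8464259895446 193.37657942702765
side [0.5901, 0.0742, 0.1082] 233.78447211939746 189.28933699311784
side [0.5901, 0.0742, 0.112] 233.772001310014 188.46660838590864
side [0.5903, 0.0742, 0.0855] 233.8158860692935 194.15202802422178
x3.33 off150,120
196 [(np.float64(0.629), np.float64(0.075), np.float64(0.208)), (np.float64(0.618), np.float64(0.079), np.float64(0.201)), (np.float64(0.621), np.float64(0.089), np.float64(0.209)), (np.float64(0.616), np.float64(0.095), np.float64(0.2
[... 7010 characters left out ...]
t64(0.141)), (np.float64(0.553), np.float64(0.072), np.float64(0.191))] [38 39 40]
244 [(np.float64(0.557), np.float64(0.06), np.float64(0.193)), (np.float64(0.58), np.float64(0.069), np.float64(0.146)), (np.float64(0.581), np.float64(0.073), np.float64(0.143)), (np.float64(0.578), np.float64(0.075), np.float64(0.146)), (np.float64(0.553), np.float64(0.072), np.float64(0.194))] [36 38 38]
248 [(np.float64(0.557), np.float64(0.06), np.float64(0.196)), (np.float64(0.581), np.float64(0.069), np.float64(0.149)), (np.float64(0.581), np.float64(0.072), np.float64(0.147)), (np.float64(0.579), np.float64(0.075), np.float64(0.15)), (np.float64(0.553), np.float64(0.071), np.float64(0.197))] [37 38 38]
```

Run:
```python
from h import *
np.set_printoptions(precision=3,suppress=True)
for n,tcp in (('scene2',[.5898,.0788,.1383]),('scene3',[.5901,.0742,.0892])):
    f=np.load(n+'.npz');P=cloud(f['d'],f);p=f['p'].astype(int)
    a=np.deg2rad(14.4);D=P-np.array(tcp)
    L=np.stack([D[...,0]*np.cos(a)+D[...,1]*np.sin(a),-D[...,0]*np.sin(a)+D[...,1]*np.cos(a),D[...,2]],-1)
    m=(abs(L[...,0])<.03)&(abs(L[...,1])<.05)&(L[...,2]>-.01)&(L[...,2]<.08)
    m&=np.arange(384)[:,None]<300
    H=L[m]
    for z in np.arange(-.008,.08,.004):
        q=H[abs(H[:,2]-z)<.002]
        if len(q): 
            y=q[:,1]; print(n,round(z,3),len(q),'x',q[:,0].min().round(3),q[:,0].max().round(3),'yneg',y[y<0].min().round(4) if (y<0).any() else 0,y[y<0].max().round(4) if (y<0).any() else 0,'ypos',y[y>0].min().round(4) if (y>0).any() else 0,y[y>0].max().round(4)if (y>0).any() else 0)
f=np.load('wrist3.npz');cv2.imwrite('pics/w3z.png',cv2.resize(f['p'][180:260,200:300,::-1],None,fx=7,fy=7,interpolation=cv2.INTER_CUBIC))
f=np.load('scene3.npz');cv2.imwrite('pics/s3z.png',cv2.resize(f['p'][180:240,250:320,::-1],None,fx=9,fy=9,interpolation=cv2.INTER_CUBIC))
```

```text
scene2 0.028 1 x 0.008 0.008 yneg -0.0195 -0.0195 ypos 0 0
scene2 0.032 5 x 0.009 0.012 yneg -0.0251 -0.0217 ypos 0.0188 0.0213
scene2 0.036 12 x -0.011 0.014 yneg -0.0342 -0.0191 ypos 0.0183 0.0243
scene2 0.04 9 x 0.001 0.013 yneg -0.0307 -0.0194 ypos 0.0181 0.0268
scene2 0.044 15 x -0.007 0.014 yneg -0.0338 -0.0192 ypos 0.0176 0.0341
scene2 0.048 16 x -0.007 0.013 yneg -0.0337 -0.0194 ypos 0.0193 0.0337
scene2 0.052 15 x -0.005 0.014 yneg -0.0339 -0.0194 ypos 0.0189 0.0349
scene2 0.056 12 x 0.006 0.012 yneg -0.0342 -0.0189 ypos 0.0219 0.0329
scene2 0.06 17 x -0.004 0.014 yneg -0.0346 -0.0188 ypos 0.018 0.0354
scene2 0.064 14 x 0.005 0.014 yneg -0.0344 -0.0198 ypos 0.0178 0.033
scene2 0.068 16 x -0.002 0.013 yneg -0.0351 -0.0194 ypos 0.0173 0.035
scene2 0.072 15 x 0.01 0.013 yneg -0.0353 -0.0188 ypos 0.0203 0.0346
scene2 0.076 5 x 0.002 0.011 yneg -0.0246 -0.0187 ypos 0 0
scene3 -0.008 29 x -0.026 0.03 yneg -0.043 -0.0036 ypos 0.0157 0.0495
scene3 -0.004 186 x -0.028 0.03 yneg -0.0336 -0.0001 ypos 0.0015 0.0317
scene3 0.0 23 x -0.021 0.03 yneg -0.0308 -0.0016 ypos 0.0043 0.0271
scen
[... 560 characters left out ...]
11 -0.0033 ypos 0.0004 0.0093
scene3 0.04 12 x 0.008 0.013 yneg -0.0145 -0.0036 ypos 0.0 0.0148
scene3 0.044 7 x 0.009 0.013 yneg -0.0147 -0.0002 ypos 0.0033 0.0113
scene3 0.048 15 x 0.007 0.013 yneg -0.0174 -0.0005 ypos 0.0023 0.0162
scene3 0.052 9 x 0.01 0.013 yneg -0.0178 -0.0034 ypos 0.0053 0.0143
scene3 0.056 16 x 0.002 0.012 yneg -0.0189 -0.0012 ypos 0.0023 0.017
scene3 0.06 9 x 0.01 0.015 yneg -0.0159 -0.0043 ypos 0.002 0.0165
scene3 0.064 17 x 0.006 0.014 yneg -0.019 -0.0009 ypos 0.0016 0.0174
scene3 0.068 9 x 0.01 0.013 yneg -0.0192 -0.0021 ypos 0.0012 0.0155
scene3 0.072 7 x 0.011 0.013 yneg -0.0191 -0.0077 ypos 0.0009 0.0071
scene3 0.076 3 x 0.01 0.013 yneg -0.008 -0.0046 ypos 0 0
```

View pics/w3z.png

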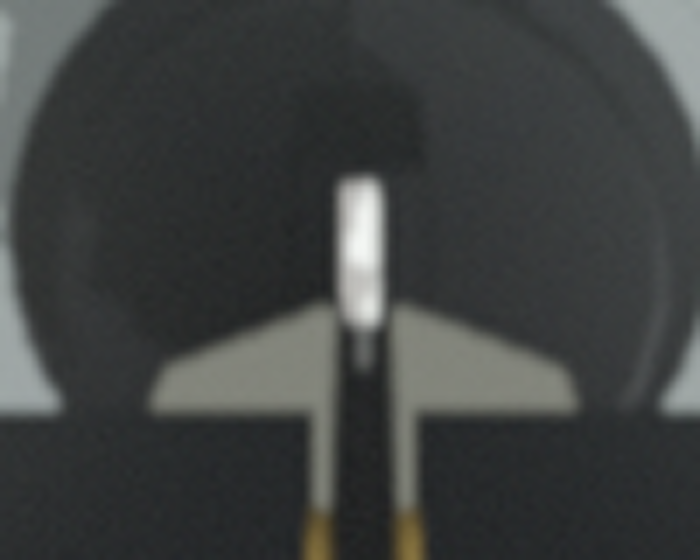

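View pics/s3z.png

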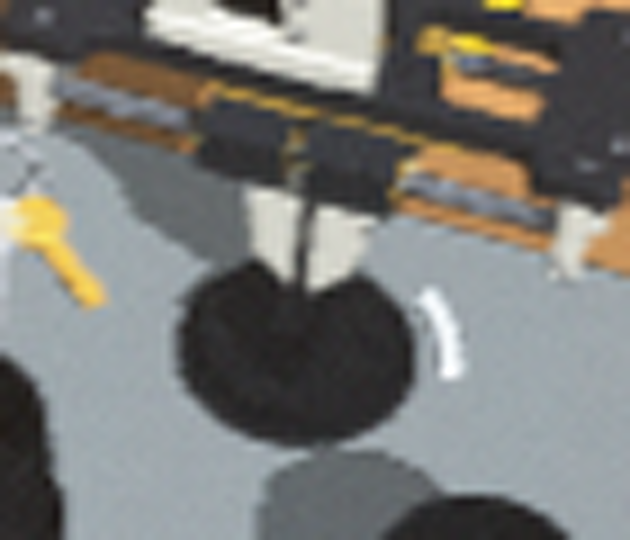

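The closed fingers sit above the wing, with visible tips about 28 mm above the reported TCP. Checking whether this offset also held with the jaws open at the start.

Run:
```python
from h import *
np.set_printoptions(precision=4,suppress=True)
for n,tcp,yaw in (('side0',[.2140,.5866,.1964],70),('side3',[.5901,.0742,.0892],104.3),('wrist1',[.5555,.1277,.2469],104.1),('wrist2',[.5898,.0788,.1383],104.4),('wrist3',[.5901,.0742,.0892],104.3)):
    f=np.load(n.replace('wrist1','w1')+'.npz');P=cloud(f['d'],f)
    Rt=R.from_euler('xyz',[180,0,yaw],degrees=True).as_matrix()
    L=(P-np.array(tcp))@Rt   # tool coords
    m=(abs(L[...,1])<.02)&(abs(L[...,0])<.07)&(L[...,2]<.02)&(L[...,2]>-.1)
    H=L[m]
    print(n,len(H))
    for z in np.arange(-.09,.02,.006):
        q=H[abs(H[:,2]-z)<.003]
        if len(q)>2: print('  z%.3f n%d x[%.3f %.3f] y[%.3f %.3f]'%(z,len(q),*np.percentile(q[:,0],[1,99]),*np.percentile(q[:,1],[1,99])))
f=np.load('side0.npz');cv2.imwrite('pics/sd0z.png',cv2.resize(f['p'][220:300,195:295,::-1],None,fx=7,fy=7,interpolation=cv2.INTER_CUBIC))
```

```text
side0 226
  z-0.090 n4 x[-0.048 -0.047] y[0.000 0.009]
  z-0.084 n7 x[-0.058 -0.047] y[-0.010 0.011]
  z-0.078 n15 x[-0.063 0.047] y[-0.014 0.007]
  z-0.072 n18 x[-0.061 0.053] y[-0.013 0.003]
  z-0.066 n26 x[-0.058 0.064] y[-0.013 0.004]
  z-0.060 n26 x[-0.061 0.065] y[-0.013 0.008]
  z-0.054 n32 x[-0.061 0.066] y[-0.012 0.011]
  z-0.048 n33 x[-0.061 0.064] y[-0.013 0.010]
  z-0.042 n29 x[-0.058 0.063] y[-0.013 0.010]
  z-0.036 n14 x[-0.049 0.055] y[-0.012 0.007]
  z-0.030 n5 x[-0.048 0.047] y[-0.011 0.004]
  z0.018 n7 x[0.061 0.068] y[-0.018 -0.010]
side3 247
  z-0.066 n3 x[-0.015 -0.000] y[-0.014 -0.008]
  z-0.060 n3 x[-0.011 0.004] y[-0.011 -0.008]
  z-0.048 n5 x[-0.008 0.019] y[-0.011 0.000]
  z-0.042 n9 x[-0.011 0.018] y[-0.010 0.011]
  z-0.036 n6 x[-0.012 0.010] y[-0.010 0.007]
  z-0.024 n20 x[-0.004 0.012] y[-0.017 0.017]
  z-0.018 n13 x[-0.001 0.012] y[-0.019 0.012]
  z-0.012 n14 x[0.002 0.012] y[-0.018 0.018]
  z-0.006 n13 x[0.002 0.011] y[-0.018 0.018]
  z0.000 n36 x[-0.019 0.037] y[-0.019 0.020]
  z0.006 n50 x[-0.067 0.068] y[-0.019 0.020]
  z0.012 n57 x[-0.068 0.069] y[-
[... 1179 characters left out ...]
0.078 n47 x[-0.002 0.003] y[0.003 0.009]
  z-0.072 n112 x[-0.002 0.003] y[-0.010 0.010]
  z-0.066 n67 x[-0.003 0.003] y[-0.011 -0.009]
  z-0.060 n81 x[-0.003 0.004] y[-0.011 -0.009]
  z-0.054 n74 x[-0.003 0.004] y[-0.011 -0.009]
  z-0.048 n209 x[-0.016 0.017] y[-0.012 -0.009]
  z-0.042 n246 x[-0.016 0.017] y[-0.011 -0.009]
  z-0.036 n158 x[-0.012 0.013] y[-0.012 -0.009]
  z-0.030 n54 x[-0.006 0.008] y[-0.011 -0.009]
  z-0.024 n326 x[-0.006 0.006] y[-0.020 -0.007]
  z-0.018 n25 x[-0.007 0.006] y[-0.020 -0.008]
  z0.000 n19 x[-0.028 0.028] y[-0.016 0.010]
  z0.006 n2432 x[-0.032 0.032] y[-0.020 0.014]
  z0.012 n2499 x[-0.069 0.069] y[-0.020 0.019]
  z0.018 n1867 x[-0.069 0.069] y[-0.020 0.020]
```

View pics/sd0z.png

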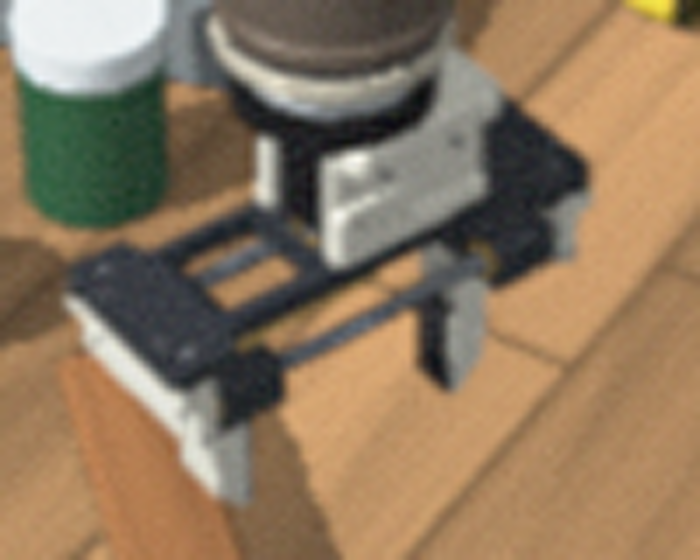

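All three cameras agree: the real finger tips end about 27.5 mm short of the reported TCP, at any opening. The target TCP reading is therefore about 0.062. Reopening and descending carefully, watching the force.

Request:
carry_out(
  motion=[
    [0,0,0.002,0],
    [0,0,0.004,0],
    [0,0,0.004,0],
    [0,0,0.004,0],
    [0,0,0.004,0],
    [0,0,0.004,0],
    [0,0,0.004,0],
    [0,0,0.004,0],
  ],
  jaw=0.6,
)

```text
time_s: 5.65
position: [0.5901, 0.0741, 0.0932]
eef_rot: [-180.0, -0.0, 104.3]
ft_force: [0.4, -0.5, 0.5]
width: 0.396
```

Request:
carry_out(
  motion=[
    [0,0,-0.003,0],
    [0,0,-0.007,0],
    [0,0,-0.011,0],
    [0,0,-0.015,0],
    [0,0,-0.018,0],
    [0,0,-0.02,0],
    [0,0,-0.02,0],
    [0,0,-0.02,0],
  ],
)

```text
time_s: 6.32
position: [0.5901, 0.0742, 0.0731]
eef_rot: [-180.0, -0.0, 104.3]
ft_force: [0.8, -0.1, 0.6]
width: 0.402
```

Request:
carry_out(
  motion=[
    [0,0,-0.002,0],
    [0,0,-0.004,0],
    [0,0,-0.006,0],
    [0,0,-0.008,0],
    [0,0,-0.009,0],
    [0,0,-0.0095,0],
    [0,0,-0.01,0],
    [0,0,-0.01,0],
  ],
)

```text
time_s: 6.98
position: [0.5901, 0.0741, 0.0632]
eef_rot: [-180.0, -0.0, 104.3]
ft_force: [-0.3, 0.7, -0.5]
width: 0.399
```

Request:
carry_out(
  motion=[
    [0,0,0,0],
    [0,0,0,0],
    [0,0,0,0],
    [0,0,0,0],
    [0,0,0,0],
    [0,0,0,0],
    [0,0,0,0],
    [0,0,0,0],
  ],
  jaw=1.0,
  squeeze=15,
)

```text
time_s: 7.65
position: [0.5902, 0.0739, 0.0633]
eef_rot: [180.0, 0.0, 104.3]
ft_force: [0.4, -1.0, 0.6]
width: 0.14
```

```bash
python3 s.py
```

```text
{'time_s': 7.65, 'position': array([0.5902, 0.0739, 0.0633]), 'eef_rot': array([179.9932,   0.0094, 104.3189]), 'ft_force': array([ 0.3945, -0.9718,  0.6176]), 'ft_torque': array([-0.2272,  0.0141,  0.0654]), 'width': 0.1401050536542625}
```

Gripped at 12.9 mm, which matches the wing's thickness. Pulling up 11.5 mm.

Request:
carry_out(
  motion=[
    [0,0,0.0015,0],
    [0,0,0.003,0],
    [0,0,0.005,0],
    [0,0,0.007,0],
    [0,0,0.009,0],
    [0,0,0.0105,0],
    [0,0,0.0115,0],
    [0,0,0.0115,0],
  ],
)

```text
time_s: 8.32
position: [0.5902, 0.074, 0.0751]
eef_rot: [180.0, 0.0, 104.3]
ft_force: [-0.5, -3.3, 0.4]
width: 0.141
```

```bash
python3 s.py
python3 - <<'E'
from h import *
from bench import imaging
f=imaging.camera_params('wrist');p,d=imaging.camera('wrist');P=cloud(d,f);z=P[...,2];p=p.astype(int)
m=(p.sum(2)<170)&(np.hypot(P[...,0]-.5903,P[...,1]-.0742)<.036)&(z<.105)&(z>.08)
h=np.histogram(z[m],np.arange(.08,.105,.001));print(h[0],h[1][0])
E
```

```text
{'time_s': 8.3167, 'position': array([0.5902, 0.074 , 0.0751]), 'eef_rot': array([179.9891,   0.0071, 104.3221]), 'ft_force': array([-0.51  , -3.2787,  0.3632]), 'ft_torque': array([-0.5352, -0.0311,  0.0087]), 'width': 0.14050225914186087}
[   0    0    0    0    0    0    0    0    2    6   32   20   26   28
   68  430 1003  298   36   52   34   11   12   13] 0.08
```

The disc rose from 0.085 to 0.0965, so the knob came up with the gripper. Turning clockwise to about 0.75 rad.

Request:
carry_out(
  motion=[
    [0,0,0,-0.04],
    [0,0,0,-0.1],
    [0,0,0,-0.16],
    [0,0,0,-0.22],
    [0,0,0,-0.28],
    [0,0,0,-0.33],
    [0,0,0,-0.36],
    [0,0,0,-0.36],
  ],
)

```text
time_s: 9.03
position: [0.5902, 0.0742, 0.0749]
eef_rot: [180.0, -0.0, 83.6]
ft_force: [-0.2, -2.6, 0.4]
width: 0.144
```

```bash
python3 s.py
```

```text
{'time_s': 9.0333, 'position': array([0.5902, 0.0742, 0.0749]), 'eef_rot': array([179.9884,  -0.0016,  83.6406]), 'ft_force': array([-0.1779, -2.5648,  0.3986]), 'ft_torque': array([-0.4925, -0.1041, -0.0197]), 'width': 0.14430681955845812}
```

Request:
carry_out(
  motion=[
    [0,0,0,-0.05],
    [0,0,0,-0.11],
    [0,0,0,-0.17],
    [0,0,0,-0.23],
    [0,0,0,-0.29],
    [0,0,0,-0.35],
    [0,0,0,-0.39],
    [0,0,0,-0.4],
  ],
)

```text
time_s: 9.7
position: [0.5903, 0.0745, 0.0749]
eef_rot: [180.0, -0.0, 60.8]
ft_force: [0.5, -0.6, 0.6]
width: 0.139
```

Request:
carry_out(
  motion=[
    [0,0,0,0],
    [0,0,0,0],
  ],
)

```text
time_s: 9.87
position: [0.5903, 0.0744, 0.0748]
eef_rot: [180.0, -0.0, 60.9]
ft_force: [0.3, -2.4, 0.5]
width: 0.14
```

```bash
python3 s.py
python3 - <<'E'
from h import *
from bench import imaging
f=imaging.camera_params('wrist');p,d=imaging.camera('wrist')
cv2.imwrite('pics/w4.png',p[:,:,::-1])
f=imaging.camera_params('scene');p,d=imaging.camera('scene')
cv2.imwrite('pics/s4.png',cv2.resize(p[150:290,200:350,::-1],None,fx=4,fy=4,interpolation=cv2.INTER_CUBIC))
E
```

```text
{'time_s': 9.8667, 'position': array([0.5903, 0.0744, 0.0748]), 'eef_rot': array([179.9904,  -0.0249,  60.9056]), 'ft_force': array([ 0.3351, -2.4155,  0.5111]), 'ft_torque': array([-0.2568, -0.3321,  0.0361]), 'width': 0.14000075518064733}
```

View pics/w4.png

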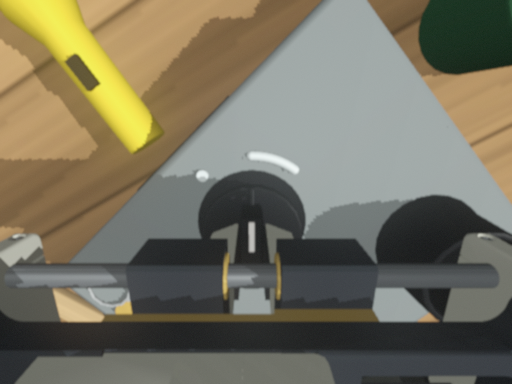

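View pics/s4.png

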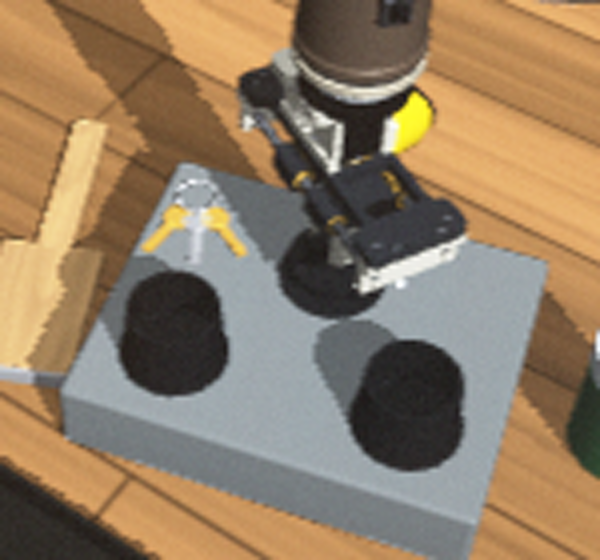

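The pointer is now at the start of the arc (w4: arc from (250,155) to (297,170), pale line at (251,235)). Before probing I'll check how low the gripper's end brackets hang relative to the nozzles.

Run:
```python
from h import *
for n,tcp,yaw in (('side0',[.2140,.5866,.1964],70),('scene2',[.5898,.0788,.1383],104.4),('scene3',[.5901,.0742,.0892],104.3)):
    f=np.load(n+'.npz');P=cloud(f['d'],f)
    L=(P-np.array(tcp))@R.from_euler('xyz',[180,0,yaw],degrees=True).as_matrix()
    m=(abs(L[...,0])>.07)&(abs(L[...,0])<.11)&(abs(L[...,1])<.05)&(L[...,2]<(-.04 if n!='scene3' else -.045))
    print(n,m.sum(),np.percentile(-L[m][:,2],[0,1,3,5,10,20]))
```

```text
side0 1363 [0.09437143 0.09823448 0.1032109  0.10533689 0.11919935 0.13592115]
scene2 535 [0.09510027 0.09866716 0.10457817 0.10824986 0.11304824 0.12863725]
scene3 495 [0.09420489 0.09887568 0.10335719 0.10820435 0.11389491 0.13045136]
```

Clearance is fine. First probe: lower gently, 3.3 mm.

Request:
carry_out(
  motion=[
    [0,0,-0.0012,0],
    [0,0,-0.0022,0],
    [0,0,-0.0028,0],
    [0,0,-0.0033,0],
    [0,0,-0.0033,0],
  ],
)

```text
time_s: 10.38
position: [0.5904, 0.0743, 0.0719]
eef_rot: [180.0, -0.0, 60.8]
ft_force: [0.3, -0.9, 4.9]
width: 0.139
```

```bash
python3 s.py
```

```text
{'time_s': 10.3833, 'position': array([0.5904, 0.0743, 0.0719]), 'eef_rot': array([179.9812,  -0.0376,  60.8051]), 'ft_force': array([ 0.2575, -0.9319,  4.8775]), 'ft_torque': array([-0.1632, -0.016 ,  0.0297]), 'width': 0.13863424060452167}
```

Landed on the surface at about 5 N, so there's no notch here. Stepping 0.05 rad at a time: lift, turn, touch.

Request:
carry_out(
  motion=[
    [0,0,0.0015,0],
    [0,0,0.0018,-0.025],
    [0,0,0.0018,-0.05],
    [0,0,0.0015,-0.05],
    [0,0,0.0006,-0.05],
    [0,0,0,-0.05],
    [0,0,0,-0.05],
  ],
)

```text
time_s: 10.97
position: [0.5904, 0.0743, 0.0718]
eef_rot: [180.0, -0.0, 57.9]
ft_force: [1.4, 0.6, 4.6]
width: 0.14
```

Request:
carry_out(
  motion=[
    [0,0,0.0015,0],
    [0,0,0.0018,-0.025],
    [0,0,0.0018,-0.05],
    [0,0,0.0015,-0.05],
    [0,0,0.0006,-0.05],
    [0,0,0,-0.05],
    [0,0,0,-0.05],
  ],
)

```text
time_s: 11.55
position: [0.5903, 0.0744, 0.0714]
eef_rot: [180.0, -0.0, 55.1]
ft_force: [3.0, 1.9, 0.1]
width: 0.142
```

Different here at 0.86 rad: no reaction. Testing by lowering 1.2 mm more.

Request:
carry_out(
  motion=[
    [0,0,-0.0004,0],
    [0,0,-0.0008,0],
    [0,0,-0.0012,0],
    [0,0,-0.0012,0],
  ],
)

```text
time_s: 11.88
position: [0.5903, 0.0743, 0.0703]
eef_rot: [180.0, -0.0, 55.1]
ft_force: [2.9, 1.4, 0.8]
width: 0.136
```

```bash
python3 s.py
```

```text
{'time_s': 11.8833, 'position': array([0.5903, 0.0743, 0.0703]), 'eef_rot': array([179.9925,  -0.0257,  55.064 ]), 'ft_force': array([2.9313, 1.4049, 0.7937]), 'ft_torque': array([ 0.6424, -0.7821, -0.1082]), 'width': 0.13571172611894883}
```

It's going in. Continuing down gently.

Request:
carry_out(
  motion=[
    [0,0,-0.0007,0],
    [0,0,-0.0014,0],
    [0,0,-0.0021,0],
    [0,0,-0.0028,0],
    [0,0,-0.003,0],
    [0,0,-0.003,0],
  ],
)

```text
time_s: 12.38
position: [0.5903, 0.0743, 0.0672]
eef_rot: [180.0, -0.0, 55.1]
ft_force: [4.0, 3.2, 0.4]
width: 0.14
```

```bash
python3 s.py
```

```text
{'time_s': 12.3833, 'position': array([0.5903, 0.0743, 0.0672]), 'eef_rot': array([179.9953,  -0.0186,  55.0595]), 'ft_force': array([3.9671, 3.2388, 0.4042]), 'ft_torque': array([ 0.8451, -0.9987, -0.0343]), 'width': 0.14040732542659445}
```

Request:
carry_out(
  motion=[
    [0.0002,0.0002,-0.0007,0],
    [0.0004,0.0004,-0.0014,0],
    [0.0004,0.0004,-0.0021,0],
    [0.0004,0.0004,-0.0028,0],
    [0.0004,0.0004,-0.0033,0],
    [0.0004,0.0004,-0.0033,0],
  ],
)

```text
time_s: 12.88
position: [0.5903, 0.0743, 0.0637]
eef_rot: [-180.0, 0.0, 55.0]
ft_force: [1.6, 2.1, 0.6]
width: 0.141
```

```bash
python3 s.py
```

```text
{'time_s': 12.8833, 'position': array([0.5903, 0.0743, 0.0637]), 'eef_rot': array([-179.9867,    0.0247,   55.0438]), 'ft_force': array([1.6019, 2.0705, 0.5969]), 'ft_torque': array([ 0.4241, -0.6787, -0.1134]), 'width': 0.14147854691331704}
```

Nearly home (it started at 0.0633). Seating it until I feel the floor.

Request:
carry_out(
  motion=[
    [0,0,-0.0004,0],
    [0,0,-0.0007,0],
    [0,0,-0.001,0],
    [0,0,-0.001,0],
    [0,0,-0.001,0],
  ],
)

```text
time_s: 13.3
position: [0.5904, 0.0743, 0.0631]
eef_rot: [-180.0, 0.0, 55.0]
ft_force: [1.6, 1.0, 4.9]
width: 0.14
```

```bash
python3 s.py
```

```text
{'time_s': 13.3, 'position': array([0.5904, 0.0743, 0.0631]), 'eef_rot': array([-179.992 ,    0.0113,   55.042 ]), 'ft_force': array([1.5651, 1.0279, 4.9181]), 'ft_torque': array([ 0.3729, -0.2346, -0.1437]), 'width': 0.14004873796269562}
```

Floor felt at 4.9 N with z just below the original home reading. One slightly firmer push, then release.

Request:
carry_out(
  motion=[
    [0,0,-0.0003,0],
    [0,0,-0.0006,0],
    [0,0,-0.0006,0],
    [0,0,-0.0006,0],
  ],
)

```text
time_s: 13.63
position: [0.5906, 0.0743, 0.0629]
eef_rot: [180.0, -0.0, 55.0]
ft_force: [-0.3, 0.9, 9.6]
width: 0.141
```

Request:
carry_out(
  motion=[
    [0,0,0.0006,0],
    [0,0,0.0012,0],
    [0,0,0.0012,0],
    [0,0,0.0012,0],
    [0,0,0.0012,0],
    [0,0,0.0012,0],
    [0,0,0.0012,0],
  ],
  jaw=0.6,
)

```text
time_s: 14.22
position: [0.5904, 0.0745, 0.0634]
eef_rot: [-180.0, 0.0, 55.1]
ft_force: [0.2, 0.4, 0.6]
width: 0.401
```

```bash
python3 s.py
```

```text
{'time_s': 14.2167, 'position': array([0.5904, 0.0745, 0.0634]), 'eef_rot': array([-179.9895,    0.0142,   55.0558]), 'ft_force': array([0.2229, 0.3678, 0.6277]), 'ft_torque': array([-0.0392, -0.0254, -0.0222]), 'width': 0.4013537209676023}
```

Released. Retracting straight up and looking.

Request:
carry_out(
  motion=[
    [0,0,0.004,0],
    [0,0,0.012,0],
    [0,0,0.022,0],
    [0,0,0.034,0],
    [0,0,0.048,0],
    [0,0,0.06,0],
    [0,0,0.068,0],
    [0,0,0.07,0],
  ],
)

```text
time_s: 14.88
position: [0.5917, 0.0747, 0.1358]
eef_rot: [179.9, -0.1, 55.1]
ft_force: [-0.1, -0.1, -0.6]
width: 0.402
```

Request:
carry_out(
  motion=[
    [-0.01,0,0.005,0],
    [-0.03,0,0.015,0],
    [-0.055,0,0.03,0],
    [-0.08,0,0.045,0],
    [-0.1,0,0.055,0],
    [-0.11,0,0.06,0],
    [-0.11,0,0.06,0],
    [-0.11,0,0.06,0],
  ],
)

```text
time_s: 15.55
position: [0.4805, 0.0749, 0.1936]
eef_rot: [180.0, -0.1, 55.1]
ft_force: [-0.1, 0.3, -0.5]
width: 0.402
```

```bash
python3 s.py
cat > look.py <<'E'
from h import *
from bench import imaging
import sys
t=sys.argv[1]
f=imaging.camera_params('wrist');p,d=imaging.camera('wrist')
cv2.imwrite(f'pics/w{t}.png',p[:,:,::-1]);P=cloud(d,f);z=P[...,2];p=p.astype(int)
r=np.hypot(P[...,0]-.5903,P[...,1]-.0742)
deck=(r>.038)&(r<.046)&(abs(z-.075)<.006);disc=(r<.031)&(abs(z-.088)<.009)&(p.sum(2)<200);w=(r<.026)&(z>.104)&(z<.125)
print('deck',np.median(z[deck]),'disc',disc.sum(),np.median(z[disc]),'wing',w.sum(),np.median(z[w]),cv2.minAreaRect(P[w][:,:2].astype(np.float32)))
f=imaging.camera_params('scene');p,d=imaging.camera('scene');cv2.imwrite(f'pics/s{t}.png',p[:,:,::-1])
f0=np.load('scene0.npz');P=cloud(d,f)
E
python3 look.py 5; python3 - <<'E'
E
```

```text
{'time_s': 15.55, 'position': array([0.4805, 0.0749, 0.1936]), 'eef_rot': array([179.9912,  -0.0549,  55.1027]), 'ft_force': array([-0.0843,  0.3244, -0.4844]), 'ft_torque': array([-0.0332,  0.0324, -0.018 ]), 'width': 0.40214039028143966}
deck 0.07428032713094318 disc 63 0.08443484117077521 wing 0 nan ((0.0, 0.0), (0.0, 0.0), 0.0)
  return _methods._mean(a, axis=axis, dtype=dtype,
  ret = ret.dtype.type(ret / rcount)
```

View pics/w5.png

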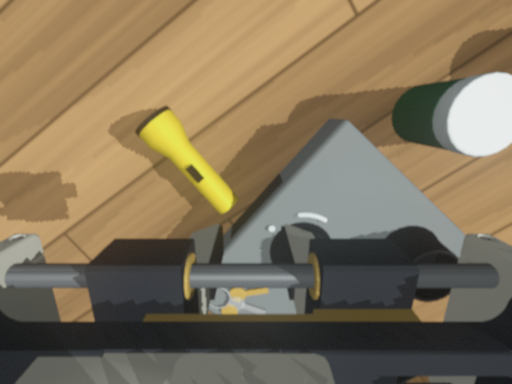

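View pics/s5.png

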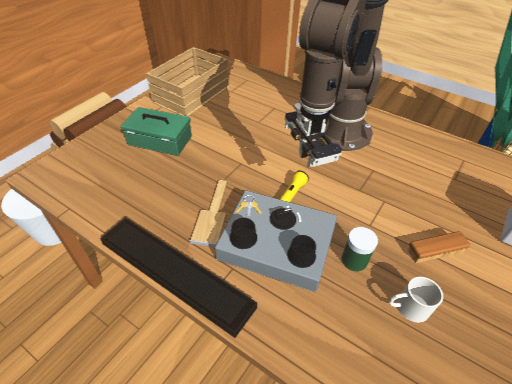

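The knob is out of the wrist view, so I'm shifting to see it.

Request:
carry_out(
  motion=[
    [0.008,0.003,0.01,0],
    [0.02,0.006,0.02,0],
    [0.035,0.012,0.03,0],
    [0.05,0.018,0.035,0],
    [0.06,0.024,0.04,0],
    [0.065,0.028,0.04,0],
    [0.065,0.028,0.04,0],
    [0.065,0.028,0.04,0],
  ],
)

```text
time_s: 16.32
position: [0.5452, 0.1022, 0.2324]
eef_rot: [-180.0, 0.1, 55.1]
ft_force: [-1.0, -0.8, 0.1]
width: 0.399
```

```bash
python3 s.py; python3 look.py 6
```

```text
{'time_s': 16.3167, 'position': array([0.5452, 0.1022, 0.2324]), 'eef_rot': array([-179.9577,    0.1084,   55.051 ]), 'ft_force': array([-1.0247, -0.7634,  0.1184]), 'ft_torque': array([-0.0107, -0.0105,  0.0252]), 'width': 0.39861617928318605}
deck 0.07435180338266661 disc 1225 0.08441220578817843 wing 384 0.11074786888138474 ((0.5894213914871216, 0.07518095523118973), (0.012547980062663555, 0.04482327401638031), 55.52151870727539)
```

View pics/w6.png

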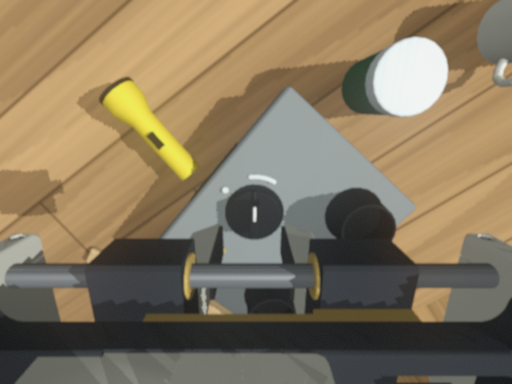

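The w6 view shows the knob at (254,210) with its pointer line under the arc at (262,180). The disc height is 0.0844 against 0.0846 at the start, so it's home. The other items lie as before and the arm is clear, so I'm handing in.

Run:
```python
from bench import workorder
print(workorder.close_job())
```

```text
the job is handed in; nothing more can be done
None
```

The dryer's knob is in the RUN notch, pushed home and released. I handed the job in at about 16.4 s of robot time.

- **What I did:** I pulled the knob up about 11.5 mm and turned it clockwise to 0.76 rad. I then felt along the arc in 0.05 rad steps with touches of about 5 N. It landed on the surface at 0.76 and 0.81 rad and went down at about 0.86 rad. I pushed it to the floor of the notch with at most 9.6 N read at the wrist.
- **Last checks:**
    - The disc top reads 0.0844 m and the wing top 0.1107 m, against 0.0846 and about 0.111 at OFF, so the knob is home to within about 0.3 mm.
    - The wing is turned about 49° and the pointer is over the arc.
    - The fingers are well clear, and by eye nothing else on the bench moved.
- **What disagreed:** The real fingertips end about 27.5 mm short of the reported TCP; all three cameras showed this. My first closing therefore shut on air just above the wing without touching anything. I corrected the height and gripped again.
- **Side force:** Sideways force on the wrist reached about 5 N while the knob went down, and I eased it by shifting the tool 0.4 mm.

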